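Refit the pencil guide of a desk sharpener

ROBOT

A 7-joint arm with a two-finger parallel gripper is mounted at the origin on the work surface. World frame = base frame: x ahead of the robot, y to its left, z up, the work surface at z = 0. Lengths are in m, angles in rad, forces in N, time in s.
With the tool pointing down it reaches from about 0.4 to 0.875 m from the base axis. Payload 19.3 kg.
Tool frame: the origin (TCP) lies at the very end of the fingers, on their centre line; the grasp point (between the pads) lies 19 mm behind it (arm.tcp_to_grasp is the distance from the TCP to the grasp point, in m); z points along the fingers, y is the line along which they close (so a half turn about z gives the same grasp; the last joint's range is limited). The gripper opens to 85 mm and grips with 20 to 120 N. Pads are 22 mm wide; open, the fingers measure 114 mm over their backs; the gripper's body (76 mm by 85 mm) begins 54 mm behind the grasp point. The pads swing forward as they close: fully open they stand 13 mm farther back than shut.
Start: joints at [-0.07, 0.521, -0.036, 1.599, 0.021, 1.021, -0.113], TCP at [0.625, -0, 0.231] pointing down, gripper open.
Joint ranges: [-2.91, 2.91], [-0.3, 2.13], [-1.5, 1.42], [0.17, 2.43], [-1.26, 4.41], [0.16, 1.93], [-2.52, 2.52]. Speed limits (rad/s): [1.89, 1.89, 2.39, 2.39, 3.01, 3.01, 3.01].

INTERFACE

Orientations are given as a 3x3 rotation matrix whose columns are the frame's x, y, z axes.
In Python, from bench import status, optics, ticket, nets, arm gives the robot as it stands.
- The arm moves only by the tool carry_out, never from a script. Its argument "targets" is a list that holds one entry, the list of rows, each a list of 7 numbers: the finger opening in mm, from 0 to 85.4, then the shift along the tool's x, y, z each as a share of 200 mm, from -1 to 1, then the turn, a rotation vector about the tool's x, y, z each as a share of pi/4 rad, from -1 to 1. In form: [[[hand, dx, dy, dz, rx, ry, rz], ...]]. A call has 1 to 12 rows; each row is the pose to reach, as a shift and turn from the pose commanded when the call began, along the tool's axes at that moment; what a row does not reach only later rows make up. A row lasts 1/10 s, in which the tool goes at most 50 mm and 8.59 degrees, less where a joint would pass 70% of its speed; a pose out of reach is approached as far as the arm can. A call with a number of a shift or a turn outside -1 to 1 is refused whole. A call with a gripper value outside its range is refused whole. The fingers move at their own pace and stop on an object; the grip force is fixed at half the most. Time passes only in rows, so rows that repeat a pose let the fingers close. It gives the time, the measured TCP pose, the force, the opening and the grip force at its end, in the units of the state.
- status.get_state(): the state, without advancing time (a new reading comes with each control period).
- optics.camera(name): name is "scene" or "side" or "wrist"; returns the picture (420x560x3 uint8, red, green, blue); there is no depth.
- optics.camera_model(name): a dict with "fx", "fy", "cx", "cy" (pixels), "cam_to_world" (4x4, takes a point from camera to world coordinates); the wrist camera has in their place "hand_eye" (4x4, takes a point from camera to tool coordinates, whose origin is the TCP and whose axes are the flange's). Camera axes: x right, y up, looking along -z (the intrinsics and any distortion apply to the point x, -y, -z); pixel columns grow to the right and rows downward; lengths in m; the calibration is good to about 2 mm. A picture is of the moment at which its call begins: read the wrist's pose just before it. camera_model takes no time and is no camera call.
- ticket.job_done(): hands the job in; it is judged then, once.
Trained networks look in the newest picture that a camera, given by its name, has taken for a name from the list of things; names that differ only in an ending like _2 or _b are one class to them, and where a whole thing is asked for, a point or a joint stands for the part that bears it (a point fixed in the world has none). Each returns a list of dicts, best first, with "confidence" (0 to 1); they miss things now and then, are a little off and sometimes report something else, mostly with a low value. They report only what shows in the picture. A call takes as long as a camera call. They do not tell look-alikes from the thing itself.
- nets.cut_out(camera, target): "pixels" (420x560 bool, what is visible of it) and "box" ([left, top, right, bottom] in pixels, round what is visible of it).
The state is a dict: "t": time; "joint_pos": joint angles; "qd": joint speeds; "tau": joint torques, N m; "tcp_pos": TCP position; "tcp_rot": TCP orientation; "force": force on the tool from outside, world axes, zero at the start; "torque": the same for the moment, N m; "finger_gap": finger opening in m; "finger_force": force on a finger pad.
Only numpy, scipy, OpenCV 4.12 (cv2) and the standard library are available. Lean on these libraries where they do the work, as an engineer would, in place of code of your own. Each camera call takes 0.05 s, during which the arm holds its last target. There are 200 camera calls.

TASK

Put the sharpener back together: set the loose guide disk into the open mouth on top of the sharpener, collar up, so that it lies fully home, then put the screw ring over it and turn the ring clockwise (seen from above) until it is finger-tight against its stop. Be gentle: lower the parts without ramming them, find the thread by feel and do not force the ring once it stops. Let go, and leave the other things on the desk where they are.

Things in the scene. Friction and masses are not known exactly. Their poses are not given: they have to be found in the camera images.
- disk: Guide disk, plain brass, loose, about 50 g, lies on the table collar up. Round plate 36 mm across, 6 mm thick (lowest 2 mm stepped down to 33 mm across), with an upright round collar in its middle, 16 mm across, standing 26 mm above the plate (whole height 32 mm). No key, any turn will do. Origin: centre of the underside; z up along the collar.
- ring: Screw ring, plain brass, ribbed outside, loose, about 80 g, lies on the table right way up (closed side up). Grip surface a ten-sided round, 64 to 68 mm across; 25 mm high. Top: a 4 mm flange with a 26 mm hole that clears the disk's collar; the flange's underside is 21 mm above the origin. Skirt 59 mm inside, flaring to 62 mm in the lowest 3 mm. Origin: centre of the lower edge; z up.
- lugs (a point): Point on the ring's axis at the height of its three inward lugs, 5 mm above the ring's lower edge. The lugs are 120 degrees apart, 6 mm wide, 4 mm high, and stand inward from the skirt to 51 mm across. x points at one of the lugs. On the thread the ring turns with under 0.3 N m; at the stop the torque climbs steeply: 0.4 to 0.8 N m is tight, over 1.2 N m is too hard.
- sharpener: Desk pencil sharpener, fixed, grey plastic housing 140 mm (its x) by 100 mm (its y), top 68 mm above the table. A dark round threaded neck stands on its top, fixed tight. Origin: centre of its underside on the table; z up.
- mouth (a point): Centre of the open mouth in the plane of the neck's rim: 100 mm above the table, 32 mm above the housing's top, 25 mm towards the housing's -x from its middle. Round recess 38 mm across, 5 mm deep; the rim is 46 mm outside. The disk fully home has its origin 5 mm below this point and its plate 1 mm proud of the rim. The ring fully tight has its origin about 20 mm below this point. z up.
- thread (a point): On the neck's axis at the thread's flat top, 2.5 mm under the rim; thread 57 mm across. Three gaps, 120 degrees apart, at an unmeasured turn. Lugs riding on the thread: ring origin 5.5 mm under the rim. Lugs over the gaps (20 degree window): it can sink to about 15 mm under the rim; then turned clockwise from above about 70 degrees (60 to 80) it descends 5 mm more, presses the disk and meets a hard stop.
- pot_a: White square pencil pot with green pencils, 62 mm square, 100 mm high (pencils to 180 mm), loose bystander. Origin: centre of underside.
- pot_b: White square pencil pot with red and yellow pencils, same size, loose bystander. Origin: centre of underside.
- tape: Roll of brown tape lying flat, 90 mm outside, 72 mm hole, 20 mm high, loose bystander. Origin: centre of underside.
- tin: Round closed steel tin, 57 mm in diameter, 34 mm high, loose bystander. Origin: centre of underside.
- eraser: White eraser in a card sleeve, 60 x 23 x 14 mm, long along its y, loose bystander. Origin: centre of underside.
- scale_rule: Flat wooden scale rule, 300 x 26 x 6 mm, long along its x, loose bystander. Origin: centre of underside.
- stapler: Black stapler, 150 x 36 x 50 mm, long along its x, loose bystander. Origin: centre of underside.
Not all that is in view belongs to the job. What is shaped like the disk but red or turquoise is not meant.

How it is judged:
By the outcome, as a careful person would: the job done as asked, in the order asked, and still so for the second after the job is handed in, with the robot touching nothing.
It also fails if it takes over 72 s, if anything falls off the work surface, if the arm or the gripper's body presses on something with over 40 N, if the wrist force passes 120 N, or if a joint passes its speed limit or range.

## Working session

There is one attempt and no reset: what is moved stays moved. The work goes in short steps, Python scripts to look and compute and a tool call to move; the robot and the scene stay as the last step left them, time stands still between calls to the robot, and variables do not carry over. Pictures are saved under pics/ and viewed, at most 10 in all, crops included, and the job is handed in when it is done.

Besides the shell and the picture viewer there is one more tool, called after ">>>" as name(argument=value, ...) on one line, values as JSON. carry_out: Moves the arm, as the interface text tells. Shift numbers are shares of 200 mm and turn numbers shares of pi/4 rad, none past 1 either way. Its arguments: {"type":"object","properties":{"targets":{"type":"array","items":{"type":"array","items":{"type":"array","items":{"type":"number"}}}}},"required":["targets"]}

```bash
mkdir -p pics; cat > h.py <<'E'
import numpy as np,cv2
from bench import status,optics,ticket,nets,arm
def ray(m,uv,T=None):
    T=np.array(m["cam_to_world"]) if T is None else T
    d=np.array([(uv[0]-m["cx"])/m["fx"],-(uv[1]-m["cy"])/m["fy"],-1.])
    return T[:3,3],T[:3,:3]@d
def onz(m,uv,z,T=None):
    o,d=ray(m,uv,T); return o+d*(z-o[2])/d[2]
def wristT(m,s):
    T=np.eye(4);T[:3,:3]=s["tcp_rot"];T[:3,3]=s["tcp_pos"];return T@np.array(m["hand_eye"])
def proj(m,p,T=None):
    T=np.array(m["cam_to_world"]) if T is None else T
    c=T[:3,:3].T@(np.array(p)-T[:3,3]); return np.array([m["cx"]+m["fx"]*c[0]/-c[2],m["cy"]-m["fy"]*c[1]/-c[2]])
def save(n,im): cv2.imwrite(f"pics/{n}.png",cv2.cvtColor(im,cv2.COLOR_RGB2BGR))
E
python3 - <<'E'
from h import *
s=status.get_state();print({k:np.round(v,3).tolist() for k,v in s.items()}, arm.tcp_to_grasp)
a=optics.camera("scene");b=optics.camera("side");w=optics.camera("wrist")
save("scene",a);save("side",b);save("wrist",w)
for c in("scene","side","wrist"):
    m=optics.camera_model(c);print(c,{k:np.round(v,3).tolist() for k,v in m.items()})
    T=wristT(m,s) if c=="wrist" else None
    for n in("disk","ring","sharpener"):
        for d in nets.cut_out(c,n)[:4]:
            x=d["box"];uv=((x[0]+x[2])/2,(x[1]+x[3])/2)
            print(c,n,round(d["confidence"],2),np.round(x).tolist(),np.round(onz(m,uv,.015,T),3))
E
```

```text
{'t': 0.0, 'joint_pos': [-0.07, 0.522, -0.036, 1.6, 0.021, 1.021, -0.113], 'qd': [-0.001, 0.0, -0.001, 0.001, 0.001, 0.001, -0.0], 'tau': [-0.004, -92.711, 1.978, -36.993, 0.018, 0.008, -0.0], 'tcp_pos': [0.625, -0.0, 0.231], 'tcp_rot': [[-0.0, 1.0, -0.001], [1.0, 0.0, -0.0], [-0.0, -0.001, -1.0]], 'force': [-0.02, 0.363, 0.097], 'torque': [0.055, 0.008, -0.091], 'finger_force': 0.0, 'finger_gap': 0.085} 0.0187
scene {'fx': 413.195, 'fy': 413.195, 'cx': 272.98, 'cy': 206.362, 'cam_to_world': [[0.665, -0.625, 0.408, 1.01], [0.747, 0.559, -0.361, -0.403], [-0.003, 0.544, 0.839, 0.985], [0.0, 0.0, 0.0, 1.0]]}
scene disk 0.46 [284.0, 158.0, 294.0, 166.0] [0.45  0.156 0.015]
scene disk 0.37 [317.0, 145.0, 317.0, 156.0] [0.475 0.25  0.015]
scene ring 0.74 [161.0, 246.0, 190.0, 279.0] [ 0.499 -0.288  0.015]
scene ring 0.23 [334.0, 112.0, 414.0, 168.0] [0.564 0.412 0.015]
scene sharpener 0.86 [247.0, 185.0, 306.0, 246.0] [0.567 0.001 0.015]
side {'fx': 413.868, 'fy': 413.868, 'cx': 283.154, 'cy': 209.547, 'cam_to_world': [[-0.785, 0.353, -0.509, 0.041], [-0.62, -0.463, 0.634, 0.658], [-0.012
[... 272 characters left out ...]
 205.0] [ 0.483 -0.27   0.015]
side sharpener 0.97 [251.0, 200.0, 314.0, 255.0] [ 0.581 -0.011  0.015]
side sharpener 0.39 [294.0, 173.0, 314.0, 193.0] [ 0.664 -0.222  0.015]
wrist {'fx': 328.563, 'fy': 328.563, 'cx': 273.838, 'cy': 202.935, 'hand_eye': [[0.0, 0.945, 0.327, 0.085], [1.0, 0.0, -0.001, -0.001], [-0.001, 0.327, -0.945, -0.144], [0.0, 0.0, 0.0, 1.0]]}
wrist disk 0.56 [73.0, 0.0, 118.0, 32.0] [0.452 0.152 0.015]
wrist disk 0.56 [55.0, 167.0, 96.0, 219.0] [ 0.397 -0.027  0.015]
wrist disk 0.3 [364.0, 40.0, 553.0, 140.0] [0.815 0.084 0.015]
wrist sharpener 0.61 [156.0, 117.0, 300.0, 231.0] [ 0.573 -0.005  0.015]
wrist sharpener 0.21 [56.0, 168.0, 96.0, 219.0] [ 0.397 -0.028  0.015]
```

View pics/scene.png

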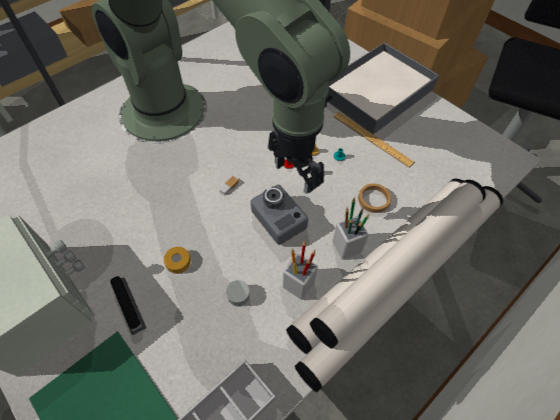

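View pics/side.png

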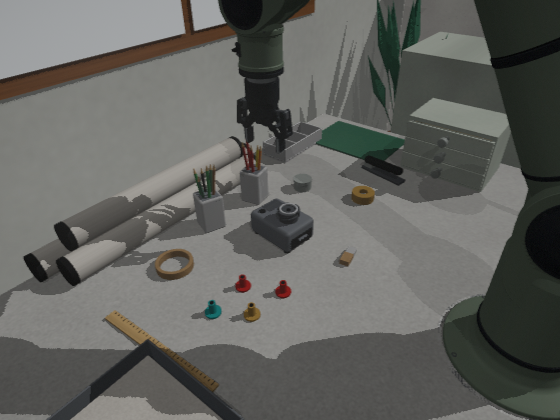

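The disk look-alikes in side are red (284,289), red (243,283), turquoise (213,309) and brass (253,313). Only the brass one fits "plain brass", and it lies at about (0.452, 0.253). I'll confirm it in a crop.

```bash
python3 - <<'E'
import cv2
a=cv2.imread("pics/side.png")[260:340,180:320];cv2.imwrite("pics/crop.png",cv2.resize(a,None,fx=5,fy=5,interpolation=cv2.INTER_CUBIC))
E
```

```text
(no output)
```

View pics/crop.png

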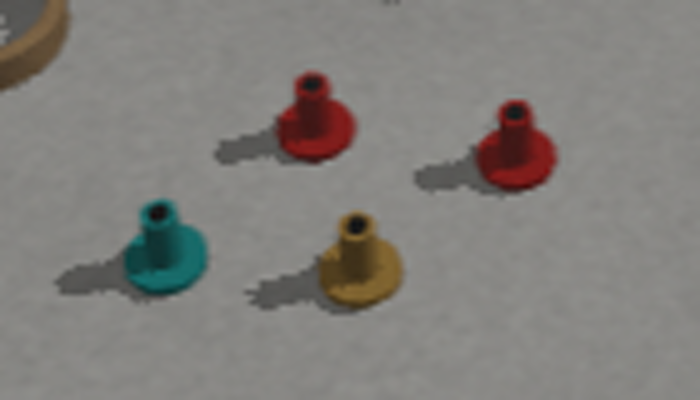

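>>> carry_out(targets=[[[85,0.25,-0.2,0,0,0,0],[85,0.5,-0.4,0,0,0,0],[85,0.75,-0.6,0,0,0,0],[85,1,-0.8,0,0,0,0],[85,1,-0.85,0,0,0,0],[85,1,-0.85,0,0,0,0]]])

```text
t: 1.2
tcp_pos: [0.4516, 0.2037, 0.2316]
tcp_rot: [[-0.005, 1.0, -0.001], [1.0, 0.005, 0.001], [0.001, -0.001, -1.0]]
force: [0.8, 0.0, 0.3]
finger_gap: 0.085
finger_force: 0.0
```

The crop shows the brass disk, collar up, at crop pixel (358,265), clear of the two red ones and the turquoise one. It's the one meant.

```bash
cat >> h.py <<'E'
def brass(im,lo=(8,110,60),hi=(28,255,255)):
    h=cv2.cvtColor(im,cv2.COLOR_RGB2HSV);return cv2.inRange(h,lo,hi)
E
python3 - <<'E'
from h import *
s=status.get_state();w=optics.camera("wrist");save("w1",w);m=optics.camera_model("wrist");T=wristT(m,s)
for d in nets.cut_out("wrist","disk"):
    x=d["box"];p=d["pixels"];print(round(d["confidence"],2),np.round(x).tolist(),w[p].mean(0).round(),np.round(onz(m,((x[0]+x[2])/2,(x[1]+x[3])/2),.006,T),4))
M=brass(w);n,l,st,c=cv2.connectedComponentsWithStats(M)
for i in range(1,n):
    if st[i,4]>150: print(st[i],c[i])
print(proj(m,[.452,.253,.0],T))
E
```

```text
0.88 [328.0, 157.0, 359.0, 187.0] [121.  28.  26.] [0.5318 0.1993 0.006 ]
0.71 [335.0, 62.0, 364.0, 103.0] [ 27. 103. 101.] [0.5302 0.2961 0.006 ]
0.58 [257.0, 190.0, 290.0, 218.0] [116.  25.  23.] [0.4514 0.1598 0.006 ]
0.57 [265.0, 110.0, 297.0, 146.0] [128.  94.  46.] [0.4593 0.2487 0.006 ]
[ 464   84   94   85 3061] [512.87487749 124.58216269]
[266 111  33  33 778] [282.01799486 127.12210797]
[218 314  22  27 421] [228.79334917 327.62707838]
[274.71927899 123.55316098]
```

View pics/w1.png

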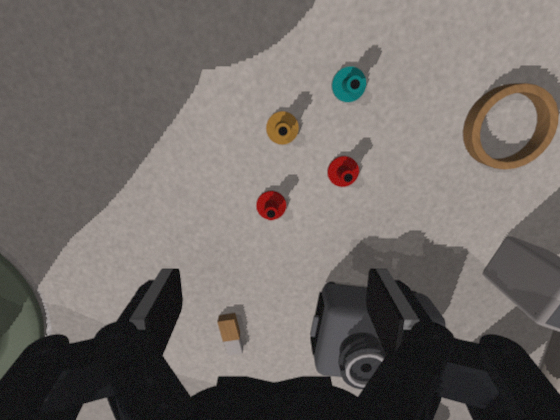

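The brass disk's plate is centred at wrist pixel (282,127), about (0.459, 0.249). I'll approach it and check from near.

>>> carry_out(targets=[[[45,0.2,0.037,0,0,0,0],[45,0.227,0.037,0.2,0,0,0],[45,0.227,0.037,0.4,0,0,0],[45,0.227,0.037,0.6,0,0,0],[45,0.227,0.037,0.65,0,0,0],[45,0.227,0.037,0.65,0,0,0]]])

```text
t: 1.9
tcp_pos: [0.4627, 0.2443, 0.1006]
tcp_rot: [[0.001, 1.0, -0.002], [1.0, -0.001, -0.002], [-0.002, -0.002, -1.0]]
force: [1.0, 0.1, 0.8]
finger_gap: 0.0453
finger_force: 0.0
```

```bash
python3 - <<'E'
from h import *
s=status.get_state();w=optics.camera("wrist");save("w2",w);m=optics.camera_model("wrist");T=wristT(m,s)
print(s["tcp_pos"],s["finger_gap"])
M=brass(w);n,l,st,c=cv2.connectedComponentsWithStats(M)
for i in range(1,n):
    if st[i,4]>300:
        x,y,a,b,_=st[i];print(st[i]);cn=max(cv2.findContours((l==i).astype('u1'),0,1)[0],key=len)
        H=cv2.convexHull(cn)[:,0].astype(float)
        P=np.array([onz(m,q,.005,T) for q in H]);print("plate circ",cv2.minEnclosingCircle(P[:,:2].astype('f4')*1000))
for p in([.459,.249,.006],[.459,.249,.032]):print(proj(m,p,T))
E
```

```text
[0.46269004 0.24431721 0.10056828] 0.04525248203897545
[ 532  159   28   89 1738]
plate circ ((681.9712524414062, 244.75148010253906), 37.50836944580078)
[ 249  178   46   46 1533]
plate circ ((460.2663269042969, 248.17654418945312), 18.58663558959961)
[269.69160148 200.47005696]
[269.21753385 212.57619037]
```

View pics/w2.png

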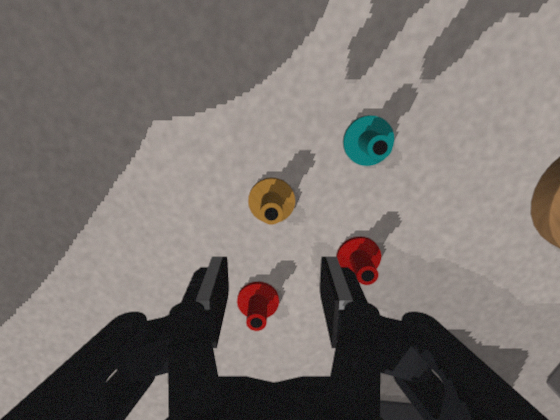

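The brass disk is at wrist pixel (271,201), so world (0.460, 0.248). I'll let the arm settle to see its tracking error.

>>> carry_out(targets=[[[45,0,0,0,0,0,0],[45,0,0,0,0,0,0],[45,0,0,0,0,0,0],[45,0,0,0,0,0,0]]])

```text
t: 2.35
tcp_pos: [0.4627, 0.2455, 0.102]
tcp_rot: [[0.0, 1.0, 0.001], [1.0, -0.0, 0.001], [0.001, 0.001, -1.0]]
force: [-0.2, -1.0, -0.1]
finger_gap: 0.0447
finger_force: 0.0
```

```bash
python3 - <<'E'
from h import *
s=status.get_state();w=optics.camera("wrist");m=optics.camera_model("wrist");T=wristT(m,s)
print(s["tcp_pos"],s["tcp_rot"])
M=brass(w);n,l,st,c=cv2.connectedComponentsWithStats(M)
for i in range(1,n):
    if st[i,4]>300:
        cn=max(cv2.findContours((l==i).astype('u1'),0,1)[0],key=len)
        H=cv2.convexHull(cn)[:,0].astype(float)
        P=np.array([onz(m,q,.005,T) for q in H]);print("plate circ",cv2.minEnclosingCircle(P[:,:2].astype('f4')*1000))
print([d.name if hasattr(d,'name') else d for d in dir(arm) if d[0]!='_'])
E
```

```text
[0.46268587 0.24552111 0.10195123] [[ 6.73797515e-05  9.99999615e-01  8.74364164e-04]
 [ 9.99999852e-01 -6.78510485e-05  5.38998366e-04]
 [ 5.39057486e-04  8.74327718e-04 -9.99999472e-01]]
plate circ ((684.5416259765625, 245.18963623046875), 39.01515579223633)
plate circ ((459.7861633300781, 248.16539001464844), 18.605228424072266)
['PlanningError', 'tcp_to_grasp']
```

>>> carry_out(targets=[[[45,0.013,-0.014,0,0,0,0],[45,0.013,-0.014,0.15,0,0,0],[45,0.013,-0.014,0.3,0,0,0],[45,0.013,-0.014,0.4,0,0,0],[45,0.013,-0.014,0.45,0,0,0],[45,0.013,-0.014,0.45,0,0,0],[45,0.013,-0.014,0.45,0,0,0],[10,0.013,-0.014,0.45,0,0,0],[10,0.013,-0.014,0.45,0,0,0],[10,0.013,-0.014,0.45,0,0,0],[10,0.013,-0.014,0.45,0,0,0],[10,0.013,-0.014,0.45,0,0,0]]])

```text
t: 3.6
tcp_pos: [0.46, 0.2482, 0.0123]
tcp_rot: [[0.0, 1.0, 0.001], [1.0, -0.0, 0.001], [0.001, 0.001, -1.0]]
force: [-2.1, -0.6, 11.4]
finger_gap: 0.0137
finger_force: 58.4
```

>>> carry_out(targets=[[[10,0,0,-0.05,0,0,0],[10,0,0,-0.2,0,0,0],[10,0,0,-0.4,0,0,0],[10,0,0,-0.6,0,0,0],[10,0,0,-0.8,0,0,0],[10,0,0,-0.9,0,0,0],[10,0,0,-0.9,0,0,0],[10,0,0,-0.9,0,0,0],[10,0,0,-0.9,0,0,0]]])

```text
t: 4.5
tcp_pos: [0.4592, 0.2477, 0.1907]
tcp_rot: [[0.0, 1.0, -0.001], [1.0, -0.0, -0.001], [-0.001, -0.001, -1.0]]
force: [0.0, -0.4, -1.1]
finger_gap: 0.0136
finger_force: 58.6
```

```bash
python3 - <<'E'
from h import *
s=status.get_state();w=optics.camera("wrist");save("w3",w);m=optics.camera_model("wrist");T=wristT(m,s)
print(s["tcp_pos"],s["finger_gap"],s["force"])
# neck in first wrist image: crops
a=cv2.imread("pics/wrist.png")[100:260,130:330];b=w[180:420,150:400,::-1]
a=cv2.resize(a,(500,400),interpolation=cv2.INTER_CUBIC);b=cv2.resize(b,(300,288));o=np.zeros((400,800,3),'u1');o[:,:500]=a;o[:288,500:]=b
cv2.imwrite("pics/c4.png",o)
E
```

```text
[0.45915469 0.2476599  0.1906858 ] 0.013561475277723412 [ 0.01314967 -0.42856688 -1.09813947]
```

View pics/c4.png

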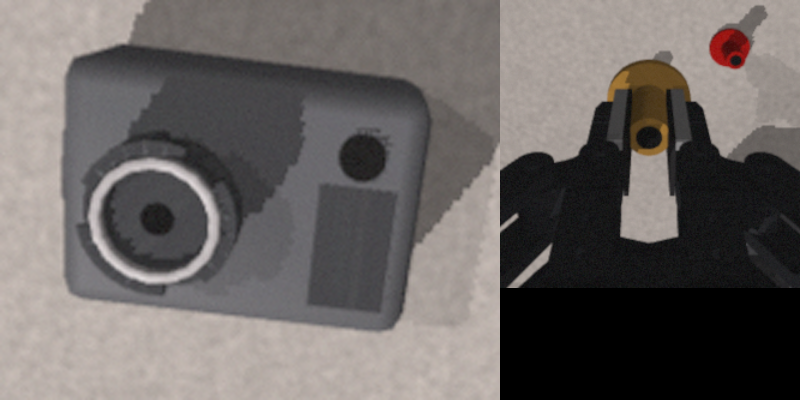

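The crop shows the sharpener with its open mouth, a bright rim at about wrist pixel (192,188), and the thread segments and gaps around it. On the right, the disk is held upright by its collar. I'll measure the rim.

```bash
cat >> h.py <<'E'
def rim(im,m,T,guess,z=.1,rmax=.026):
    """fit outer rim circle in rectified top view at height z; 0.25mm/px"""
    N=320;g=np.array([[-.04,-.04],[.04,-.04],[.04,.04],[-.04,.04]])+np.array(guess)
    src=np.float32([proj(m,[*q,z],T) for q in g]);H=cv2.getPerspectiveTransform(src,np.float32([[0,0],[N,0],[N,N],[0,N]]))
    return cv2.warpPerspective(im,H,(N,N),flags=cv2.INTER_CUBIC)
def fitbright(R,thr=None):
    g=cv2.GaussianBlur(cv2.cvtColor(R,cv2.COLOR_RGB2GRAY),(5,5),0).astype(float)
    # template: annulus r 19..23mm vs inside 14..18 and outside 24..27
    best=None;k=4.
    y,x=np.mgrid[:220,:220]-110;r=np.hypot(x,y)/k
    t=np.where((r>19)&(r<23),1.,0)/((r>19)&(r<23)).sum()-np.where(((r>15)&(r<18.5))|((r>23.5)&(r<26)),1.,0)/(((r>15)&(r<18.5))|((r>23.5)&(r<26))).sum()
    s=cv2.matchTemplate(g.astype('f4'),t.astype('f4'),cv2.TM_CCORR);_,v,_,p=cv2.minMaxLoc(s)
    return (p[0]+110-160)/k/1000,(p[1]+110-160)/k/1000,v
E
python3 - <<'E'
from h import *
m=optics.camera_model("wrist")
s0=dict(tcp_pos=[.625,0,.231],tcp_rot=[[0,1,-.001],[1,0,0],[0,-.001,-1]])
s1=dict(tcp_pos=[.4516,.2037,.2316],tcp_rot=[[-.005,1,-.001],[1,.005,.001],[.001,-.001,-1]])
for f,T in(("wrist",wristT(m,s0)),("w1",wristT(m,s1)),("scene",None),("side",None)):
    im=cv2.imread(f"pics/{f}.png")[:,:,::-1].copy();mm=m if T is not None else optics.camera_model(f)
    g=onz(m,(192,188),.1,wristT(m,s0))[:2]
    for _ in range(2):
        R=rim(im,mm,T,g);d=fitbright(R);g=g+d[:2]
    print(f,g,d[2])
E
```

```text
wrist [0.55249887 0.00346553] 99.32441711425781
w1 [0.55224887 0.00321553] 44.73276901245117
scene [0.55199887 0.00221553] 64.04632568359375
side [0.55049887 0.00496553] 37.212615966796875
```

>>> carry_out(targets=[[[10,-0.2,0.1,0,0,0,0],[10,-0.4,0.2,0,0,0,0],[10,-0.6,0.3,0,0,0,0],[10,-0.8,0.4,0,0,0,0],[10,-1,0.46,0,0,0,0]]])

```text
t: 5.05
tcp_pos: [0.5522, 0.0461, 0.1903]
tcp_rot: [[0.0, 1.0, -0.001], [1.0, -0.0, -0.0], [-0.0, -0.001, -1.0]]
force: [1.1, 0.4, -0.5]
finger_gap: 0.0135
finger_force: 58.6
```

>>> carry_out(targets=[[[10,-0.15,0,0,0,0,0],[10,-0.35,0,0,0,0,0],[10,-0.5,0,0,0,0,0],[10,-0.575,0,0,0,0,0],[10,-0.575,0,0,0,0,0],[10,-0.575,0,0,0,0,0],[10,-0.575,0,0,0,0,0],[10,-0.575,0,0,0,0,0]]])

```text
t: 5.85
tcp_pos: [0.5517, -0.0657, 0.1912]
tcp_rot: [[-0.002, 1.0, -0.0], [1.0, 0.002, 0.0], [0.0, -0.0, -1.0]]
force: [0.7, 1.1, -1.0]
finger_gap: 0.0135
finger_force: 58.6
```

```bash
python3 - <<'E'
from h import *
s=status.get_state();w=optics.camera("wrist");save("w5",w);m=optics.camera_model("wrist");T=wristT(m,s)
print(s["t"],s["tcp_pos"],s["tcp_rot"],s["force"])
g=np.array([.5522,.0033])
for _ in range(2):
    R=rim(w,m,T,g);d=fitbright(R);g=g+d[:2]
print(g,d[2])
# thread-plane view, x right=world x, y down=world y
R2=rim(w,m,T,g,z=.0975)
# held disk: plate bbox
M=brass(w);n,l,st,c=cv2.connectedComponentsWithStats(M)
for i in range(1,n):
    if st[i,4]>300: print(st[i],c[i])
tp=np.array(s["tcp_pos"])
print("exp plate centre",proj(m,tp+[0,0,-.0063],T), "collar top",proj(m,tp+[0,0,.020],T))
c=cv2.resize(w[150:350,180:380],(400,400))
o=np.hstack([cv2.resize(R2,(400,400)),c]);save("c5",o)
E
```

```text
5.85 [ 0.55166051 -0.06573068  0.19119087] [[-1.70088346e-03  9.99998540e-01 -1.63636435e-04]
 [ 9.99998492e-01  1.70094054e-03  3.49265400e-04]
 [ 3.49543226e-04 -1.63042129e-04 -9.99999926e-01]] [ 0.65573897  1.05541189 -0.95053987]
[0.5522 0.0033] 98.75386047363281
[  90  110   39   38 1000] [109.215 128.097]
[ 240  230   69   80 2530] [273.9229249  261.22608696]
[503 238  57  57 863] [533.88876014 264.70799537]
exp plate centre [274.70684233 264.03940246] collar top [274.90912239 294.02435051]
```

View pics/c5.png

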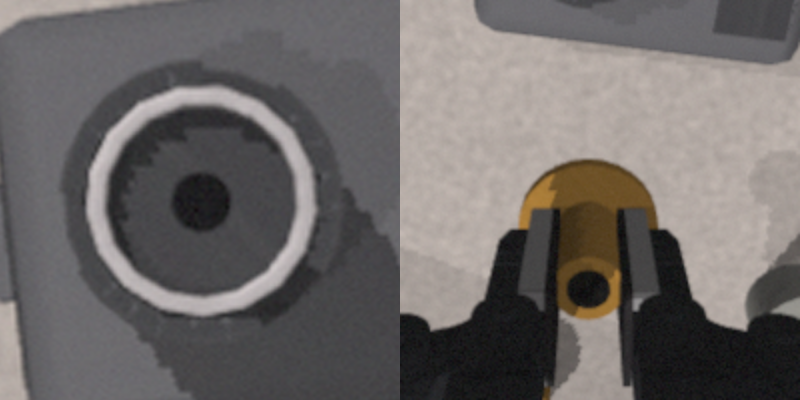

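```bash
python3 - <<'E'
from h import *
m=optics.camera_model("wrist")
T=wristT(m,dict(tcp_pos=[.55166,-.06573,.19119],tcp_rot=[[0,1,0],[1,0,0],[0,0,-1]]))
t=np.linspace(0,6.28,100)
for dy in(-.002,0,.002):
  for dz in(-.0063,-.010):
    P=np.array([proj(m,[.55166+.018*np.cos(a),-.06573+dy+.018*np.sin(a),.19119+dz],T) for a in t]);print(dy,dz,P.min(0),P.max(0))
C=np.array([proj(m,[.55166+.008*np.cos(a),-.06573+.008*np.sin(a),.19119+.0197],T) for a in t]);print("collar top",C.min(0),C.max(0))
w=cv2.imread("pics/w5.png")[:,:,::-1].copy();g=[.5522,.0033]
R=rim(w,m,T,g,z=.0975);G=cv2.cvtColor(R,cv2.COLOR_RGB2GRAY).astype(float)
R=rim(cv2.imread("pics/wrist.png")[:,:,::-1].copy(),m,wristT(m,dict(tcp_pos=[.625,0,.231],tcp_rot=[[0,1,-.001],[1,0,0],[0,-.001,-1]])),g,z=.0975);G2=cv2.cvtColor(R,cv2.COLOR_RGB2GRAY).astype(float)
for a in range(0,360,10):
    f=lambda G,r:G[int(160+4*r*np.sin(np.radians(a))),int(160+4*r*np.cos(np.radians(a)))]
    print(a,[int(f(G,r)) for r in(25,26,27,28,30,32,34)],[int(f(G2,r)) for r in(25,26,27,28,30,32,34)])
big=lambda R:cv2.resize(R,(390,390),interpolation=cv2.INTER_CUBIC)
cl=cv2.createCLAHE(6,(3,3));e=lambda G:cl.apply(G.clip(0,255).astype('u1'))
cv2.imwrite("pics/c6.png",np.hstack([big(e(G)),big(e(G2))]))
E
```

```text
-0.002 -0.0063 [239.96766257 235.78686095] [309.41521748 296.9863374 ]
-0.002 -0.01 [240.64213041 232.73457676] [308.69103158 292.94389673]
0 -0.0063 [239.83761081 232.12831339] [309.55346075 293.80133183]
0 -0.01 [240.51725859 229.14052665] [308.82373681 289.80628476]
0.002 -0.0063 [239.70655073 228.44041371] [309.69277674 290.5924939 ]
0.002 -0.01 [240.39143826 225.51824668] [308.95745087 286.645655  ]
collar top [256.80566567 277.88195406] [293.01949797 308.83474111]
0 [72, 73, 75, 73, 59, 95, 97] [79, 77, 74, 71, 41, 92, 99]
10 [65, 69, 73, 74, 60, 60, 66] [72, 72, 78, 73, 35, 54, 59]
20 [67, 74, 70, 72, 60, 70, 69] [69, 74, 72, 69, 39, 47, 56]
30 [59, 65, 66, 62, 65, 71, 66] [49, 68, 62, 60, 44, 45, 60]
40 [44, 49, 43, 51, 72, 69, 73] [49, 39, 39, 42, 47, 50, 59]
50 [44, 46, 40, 49, 68, 69, 69] [46, 34, 40, 44, 40, 46, 73]
60 [42, 46, 49, 52, 71, 73, 69] [40, 39, 34, 41, 47, 47, 64]
70 [53, 74, 73, 77, 71, 70, 73] [59, 78, 76, 72, 34, 65, 67]
80 [80, 71, 73, 75, 73, 71, 70] [79, 75, 79, 71, 38, 46, 71]
90 [71, 73, 75, 75, 73, 74, 72] [78, 74, 78, 73, 46, 69, 68]
100 [73, 74, 75,
[... 1044 characters left out ...]
05] [76, 72, 76, 100, 117, 107, 162]
260 [74, 71, 75, 93, 106, 106, 105] [66, 78, 79, 94, 114, 120, 181]
270 [72, 69, 69, 85, 105, 103, 108] [72, 76, 70, 83, 116, 108, 171]
280 [68, 77, 98, 95, 99, 99, 103] [110, 117, 118, 119, 117, 110, 135]
290 [66, 70, 92, 95, 97, 96, 96] [86, 108, 118, 116, 118, 117, 115]
300 [70, 72, 89, 95, 95, 99, 96] [80, 95, 105, 107, 110, 112, 118]
310 [72, 70, 73, 71, 97, 95, 94] [74, 74, 74, 82, 107, 106, 107]
320 [85, 77, 71, 74, 93, 97, 96] [88, 81, 79, 79, 102, 109, 102]
330 [69, 71, 72, 74, 95, 96, 95] [72, 74, 74, 78, 103, 101, 103]
340 [70, 71, 68, 76, 95, 95, 94] [75, 74, 74, 71, 101, 101, 101]
350 [79, 83, 74, 77, 96, 94, 96] [59, 78, 82, 76, 84, 102, 98]
```

View pics/c6.png

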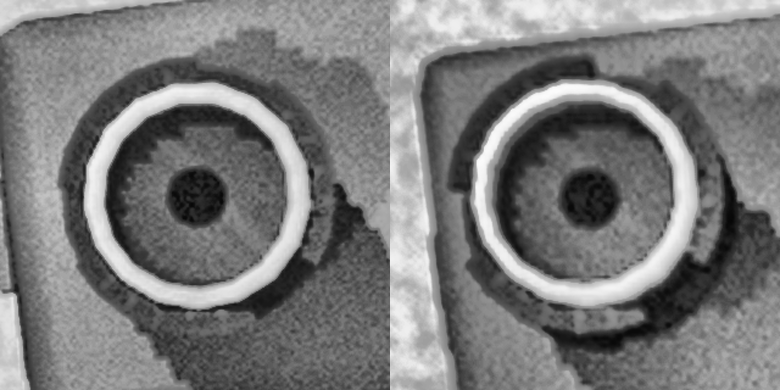

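Thread gaps show at world angles of about 51°, 171° and 291°. The neck is at (0.5522, 0.0033) and the disk sits straight in the hand. Next I'll move over the mouth and stop just above it.

>>> carry_out(targets=[[[10,0.15,0,0,0,0,0],[10,0.3,0.001,0,0,0,0],[10,0.353,0.001,0,0,0,0],[10,0.353,0.001,0.12,0,0,0],[10,0.353,0.001,0.24,0,0,0],[10,0.353,0.001,0.32,0,0,0],[10,0.353,0.001,0.37,0,0,0],[10,0.353,0.001,0.37,0,0,0],[10,0.353,0.001,0.37,0,0,0],[10,0.353,0.001,0.37,0,0,0],[10,0.353,0.001,0.37,0,0,0],[10,0.353,0.001,0.37,0,0,0]]])

```text
t: 7.1
tcp_pos: [0.552, 0.0036, 0.1178]
tcp_rot: [[0.0, 1.0, 0.001], [1.0, -0.0, 0.0], [0.0, 0.001, -1.0]]
force: [0.3, 0.2, -0.4]
finger_gap: 0.0139
finger_force: 58.6
```

```bash
python3 - <<'E'
from h import *
s=status.get_state();print(s["t"],s["tcp_pos"],np.round(s["tcp_rot"],4).tolist(),s["force"])
E
```

```text
7.1 [0.55202234 0.00356573 0.11778804] [[0.0, 1.0, 0.0008], [1.0, -0.0, 0.0], [0.0, 0.0008, -1.0]] [ 0.34141218  0.23948799 -0.4110206 ]
```

Lower in small steps to about 1 mm above home.

>>> carry_out(targets=[[[10,0.001,0.001,0.01,0,0,0],[10,0.001,0.001,0.02,0,0,0],[10,0.001,0.001,0.03,0,0,0],[10,0.001,0.001,0.035,0,0,0],[10,0.001,0.001,0.04,0,0,0],[10,0.001,0.001,0.045,0,0,0],[10,0.001,0.001,0.045,0,0,0],[10,0.001,0.001,0.045,0,0,0]]])

```text
t: 7.9
tcp_pos: [0.552, 0.0038, 0.1083]
tcp_rot: [[0.0, 1.0, 0.0], [1.0, -0.0, 0.0], [0.0, 0.0, -1.0]]
force: [0.4, -0.4, -0.6]
finger_gap: 0.0139
finger_force: 58.6
```

>>> carry_out(targets=[[[10,0,0,0.002,0,0,0],[10,0,0,0.004,0,0,0],[10,0,0,0.005,0,0,0],[10,0,0,0.005,0,0,0]]])

```text
t: 8.3
tcp_pos: [0.552, 0.0037, 0.1074]
tcp_rot: [[0.0, 1.0, 0.0], [1.0, -0.0, -0.0], [-0.0, 0.0, -1.0]]
force: [-0.3, -1.2, 2.5]
finger_gap: 0.0136
finger_force: 58.8
```

There's contact right at the home height, so I'll release and rise.

>>> carry_out(targets=[[[35,0,0,0,0,0,0],[35,0,0,0,0,0,0],[35,0,0,0,0,0,0],[35,0,0,0,0,0,0],[35,0,0,-0.1,0,0,0],[35,0,0,-0.3,0,0,0],[35,0,0,-0.5,0,0,0],[60,-0.2,0,-0.6,0,0,0],[85,-0.4,0,-0.6,0,0,0],[85,-0.4,0,-0.6,0,0,0],[85,-0.4,0,-0.6,0,0,0],[85,-0.4,0,-0.6,0,0,0]]])

```text
t: 9.5
tcp_pos: [0.552, -0.0753, 0.2271]
tcp_rot: [[-0.001, 1.0, -0.0], [1.0, 0.001, 0.001], [0.001, -0.0, -1.0]]
force: [-0.5, -0.0, 0.8]
finger_gap: 0.0851
finger_force: 0.0
```

```bash
python3 - <<'E'
from h import *
s=status.get_state();w=optics.camera("wrist");sc=optics.camera("scene");si=optics.camera("side");m=optics.camera_model("wrist");T=wristT(m,s);print(s["t"],s["tcp_pos"])
g=[.5522,.0033];R=rim(w,m,T,g,z=.101);M=brass(R)
c=max(cv2.findContours(M,0,1)[0],key=len);print("disk circle mm",np.array(cv2.minEnclosingCircle(cv2.convexHull(c))[0])/4-40,cv2.minEnclosingCircle(c)[1]/4)
ms=optics.camera_model("side")
for n,im in(("side",si),("scene",sc)):
    mm=optics.camera_model(n)
    for d in nets.cut_out(n,"ring")[:2]:
        x=d["box"]; 
        M2=brass(im)&(d["pixels"].astype('u1')*255);cs=cv2.findContours(M2,0,1)[0]
        P=np.array([onz(mm,q,.0125) for q in np.argwhere(d["pixels"])[:,::-1]])
        print(n,round(d["confidence"],2),x,P[:,:2].mean(0))
q=proj(ms,[.552,.003,.1]).astype(int);v=si[q[1]-35:q[1]+35,q[0]-35:q[0]+35]
save("c7",np.hstack([cv2.resize(R,(400,400)),cv2.resize(v,(400,400))]))
E
```

```text
9.5 [ 0.55195309 -0.07529193  0.22708058]
disk circle mm [-0.16213226  0.67819977] 18.23630142211914
side 0.6 [349.2, 184.9, 377.2, 205.1] [ 0.49381776 -0.27802436]
side 0.23 [108.8, 312.2, 220.2, 388.6] [0.550956   0.42557208]
scene 0.93 [163.2, 248.1, 188.3, 278.1] [ 0.49566508 -0.2819887 ]
scene 0.34 [108.4, 277.1, 144.0, 332.9] [ 0.51119755 -0.43939944]
```

View pics/c7.png

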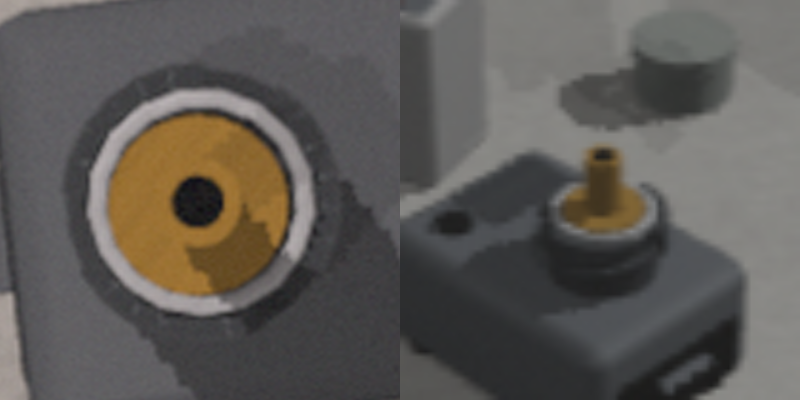

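The disk lies home, central in the mouth and level, with its collar up (left crop, centre 200,200). The ring is at about (0.495, −0.281).

>>> carry_out(targets=[[[85,-0.2,-0.08,0,0,0,0],[85,-0.4,-0.16,0,0,0,0],[85,-0.6,-0.22,0,0,0,0],[85,-0.8,-0.28,0,0,0,0],[85,-1,-0.28,0,0,0,0],[85,-1,-0.28,0,0,0,0],[85,-1,-0.28,0,0,0,0],[85,-1,-0.28,0,0,0,0],[85,-1,-0.28,0,0,0,0]]])

```text
t: 10.65
tcp_pos: [0.4964, -0.275, 0.2273]
tcp_rot: [[-0.002, 1.0, 0.0], [1.0, 0.002, 0.0], [0.0, 0.0, -1.0]]
force: [-0.5, 0.4, 0.2]
finger_gap: 0.085
finger_force: 0.0
```

```bash
python3 - <<'E'
from h import *
s=status.get_state();w=optics.camera("wrist");m=optics.camera_model("wrist");T=wristT(m,s);print(s["t"],s["tcp_pos"],np.round(s["joint_pos"],3))
g=np.array([.495,-.281])
for _ in range(3):
    R=rim(w,m,T,g,z=.025);M=brass(R);c=max(cv2.findContours(M,0,1)[0],key=len)
    # hole centre on top face
    G=cv2.cvtColor(R,cv2.COLOR_RGB2HSV);hole=cv2.bitwise_not(M);n,l,st,ce=cv2.connectedComponentsWithStats(hole)
    i=[k for k in range(1,n) if 1500<st[k,4]<14000]
    o=cv2.minEnclosingCircle(cv2.convexHull(c))
    print(g,"outer",np.array(o[0])/4-40,o[1]/4,[(st[k],ce[k]/4-40) for k in i])
    if i: g=g+(ce[i[0]]/4-40)/1000
G=cv2.cvtColor(R,cv2.COLOR_RGB2GRAY)
save("r1",R);cv2.imwrite("pics/c8.png",np.hstack([cv2.resize(R[:,:,::-1],(400,400)),cv2.resize(w[20:320,120:420,::-1],(400,400))]))
E
```

```text
10.65 [ 0.49636473 -0.27504151  0.22731016] [ 0.398  0.434  0.005  1.76  -0.003  0.947  0.406]
[ 0.495 -0.281] outer [-0.72081375  3.63416672] 34.37957000732422 [(array([ 108,  119,  104,  101, 8143], dtype=int32), array([-0.1641901 ,  2.27646445]))]
[ 0.49483581 -0.27872354] outer [-0.41955566  1.31890869] 34.361202239990234 [(array([ 108,  110,  104,  101, 8140], dtype=int32), array([-0.00061425,  0.00297912]))]
[ 0.4948352  -0.27872056] outer [-0.41955566  1.31890869] 34.361202239990234 [(array([ 108,  110,  104,  101, 8136], dtype=int32), array([ 0.00172075, -0.00359513]))]
```

View pics/c8.png

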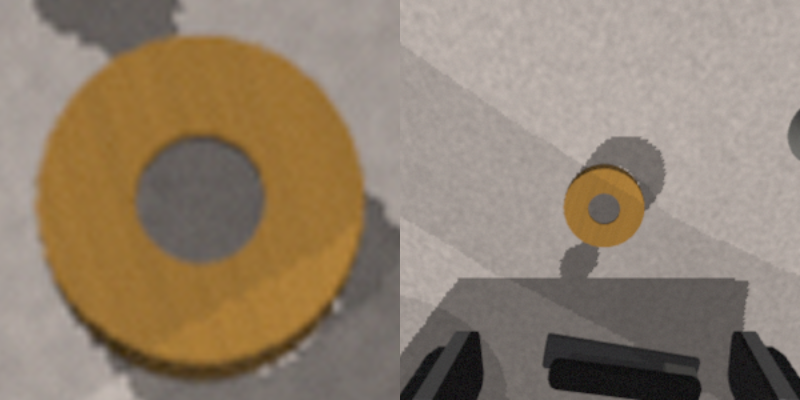

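The left crop shows the ring right way up with its hole centred at (200,200), so world (0.4948, −0.2787). It's clear of the stapler at the lower edge. I'll centre over it and turn the hand back a quarter turn, leaving range for the screwing.

>>> carry_out(targets=[[[85,-0.017,-0.007,0,0,0,-0.18],[85,-0.017,-0.007,0,0,0,-0.36],[85,-0.017,-0.007,0,0,0,-0.54],[85,-0.017,-0.007,0,0,0,-0.72],[85,-0.017,-0.007,0,0,0,-0.9],[85,-0.017,-0.007,0,0,0,-1]]])

```text
t: 11.3
tcp_pos: [0.4948, -0.279, 0.2274]
tcp_rot: [[-0.712, 0.702, 0.0], [0.702, 0.712, 0.0], [-0.0, 0.0, -1.0]]
force: [0.4, -0.3, 0.2]
finger_gap: 0.0851
finger_force: 0.0
```

>>> carry_out(targets=[[[85,0,0,0.15,0,0,-0.18],[85,0,0,0.3,0,0,-0.36],[85,0,0,0.45,0,0,-0.54],[85,0,0,0.6,0,0,-0.72],[85,0,0,0.75,0,0,-0.9],[85,0,0,0.85,0,0,-1],[85,0,0,0.85,0,0,-1],[85,0,0,0.85,0,0,-1],[85,0,0,0.85,0,0,-1]]])

```text
t: 12.2
tcp_pos: [0.4953, -0.2797, 0.0586]
tcp_rot: [[-1.0, 0.002, 0.001], [0.002, 1.0, -0.001], [-0.001, -0.001, -1.0]]
force: [-1.2, 0.0, 0.3]
finger_gap: 0.0852
finger_force: 0.0
```

```bash
python3 - <<'E'
from h import *
s=status.get_state();w=optics.camera("wrist");m=optics.camera_model("wrist");T=wristT(m,s);print(s["t"],s["tcp_pos"],np.round(s["tcp_rot"],3).tolist(),np.round(s["joint_pos"],3))
g=np.array([.4948,-.2787])
R=rim(w,m,T,g,z=.025);M=brass(R);n,l,st,ce=cv2.connectedComponentsWithStats(cv2.bitwise_not(M))
print([(st[k],ce[k]/4-40) for k in range(1,n) if 1500<st[k,4]<14000])
E
```

```text
12.2 [ 0.49532317 -0.27970129  0.05861682] [[-1.0, 0.002, 0.001], [0.002, 1.0, -0.001], [-0.001, -0.001, -1.0]] [ 0.63   0.685 -0.311  1.863  0.33   0.641  1.688]
[(array([ 110,  108,   96,  103, 7730], dtype=int32), array([-0.57218629, -0.34802717]))]
```

The hand is turned and J7 has the range it needs: it's at +1.69 and a clockwise turn lowers it. I'll descend and grip the ring.

>>> carry_out(targets=[[[85,0.002,-0.001,0.08,0,0,0],[85,0.002,-0.001,0.16,0,0,0],[85,0.002,-0.001,0.22,0,0,0],[85,0.002,-0.001,0.265,0,0,0],[85,0.002,-0.001,0.265,0,0,0],[85,0.002,-0.001,0.265,0,0,0],[55,0.002,-0.001,0.265,0,0,0],[55,0.002,-0.001,0.265,0,0,0],[55,0.002,-0.001,0.265,0,0,0],[55,0.002,-0.001,0.265,0,0,0],[55,0.002,-0.001,0.265,0,0,0]]])

```text
t: 13.35
tcp_pos: [0.4945, -0.28, 0.0052]
tcp_rot: [[-1.0, 0.0, 0.001], [0.0, 1.0, -0.001], [-0.001, -0.001, -1.0]]
force: [-2.5, 2.2, 11.1]
finger_gap: 0.0628
finger_force: 63.6
```

>>> carry_out(targets=[[[55,0,0,-0.04,0,0,0],[55,0,0,-0.2,0,0,0],[55,0,0,-0.4,0,0,0],[55,0,0,-0.6,0,0,0],[55,0,0,-0.8,0,0,0],[55,0,0,-0.9,0,0,0],[55,0,0,-0.9,0,0,0],[55,0,0,-0.9,0,0,0]]])

```text
t: 14.15
tcp_pos: [0.494, -0.2799, 0.1846]
tcp_rot: [[-1.0, 0.0, 0.0], [0.0, 1.0, -0.0], [-0.0, -0.0, -1.0]]
force: [0.5, 0.3, -0.8]
finger_gap: 0.0627
finger_force: 67.0
```

>>> carry_out(targets=[[[55,0,0.25,0,0,0,0],[55,0,0.45,0,0,0,0],[55,0,0.65,0,0,0,0],[55,0,0.8,0,0,0,0],[55,-0.1,0.8,0,0,0,0],[55,-0.25,0.8,0,0,0,0],[55,-0.289,0.8,0,0,0,0],[55,-0.289,0.8,0,0,0,0],[55,-0.289,0.8,0,0,0,0],[55,-0.289,0.8,0,0,0,0],[55,-0.289,0.8,0,0,0,0]]])

```text
t: 15.25
tcp_pos: [0.5513, -0.1201, 0.1843]
tcp_rot: [[-1.0, 0.0, -0.0], [0.0, 1.0, -0.0], [0.0, -0.0, -1.0]]
force: [0.4, -0.2, -1.6]
finger_gap: 0.0626
finger_force: 67.0
```

```bash
python3 - <<'E'
from h import *
s=status.get_state();w=optics.camera("wrist");m=optics.camera_model("wrist");T=wristT(m,s);print(s["t"],s["tcp_pos"],np.round(s["tcp_rot"],3).tolist(),np.round(s["joint_pos"],3),s["finger_gap"],s["force"],s["torque"])
tp=np.array(s["tcp_pos"])
M=brass(w);n,l,st,ce=cv2.connectedComponentsWithStats(M);i=1+np.argmax(st[1:,4]);print(st[i])
R=rim(w,m,T,tp[:2],z=tp[2]+.0198);M=brass(R);n,l,st,ce=cv2.connectedComponentsWithStats(cv2.bitwise_not(M))
print("hole rel TCP mm",[(st[k],ce[k]/4-40) for k in range(1,n) if 1500<st[k,4]<14000]);save("r2",R);save("w9",w)
E
```

```text
15.25 [ 0.55134373 -0.12008744  0.18431602] [[-1.0, 0.0, -0.0], [0.0, 1.0, -0.0], [0.0, -0.0, -1.0]] [ 0.406  0.507 -0.41   1.794  0.251  0.893  1.454] 0.06260375289744739 [ 0.40152661 -0.15393359 -1.59255212] [-0.01131233  0.01109789 -0.01875046]
[  201   207   147   147 14990]
hole rel TCP mm [(array([ 111,  112,   94,  103, 7471], dtype=int32), array([-0.59600455,  0.72861732]))]
```

>>> carry_out(targets=[[[55,-0.002,0.2,0,0,0,0],[55,-0.002,0.4,0,0,0,0],[55,-0.002,0.55,0,0,0,0],[55,-0.002,0.614,0,0,0,0],[55,-0.002,0.614,0,0,0,0],[55,-0.002,0.614,0,0,0,0],[55,-0.002,0.614,0.1,0,0,0],[55,-0.002,0.614,0.2,0,0,0],[55,-0.002,0.614,0.28,0,0,0],[55,-0.002,0.614,0.34,0,0,0],[55,-0.002,0.614,0.34,0,0,0],[55,-0.002,0.614,0.34,0,0,0]]])

```text
t: 16.5
tcp_pos: [0.5526, 0.0024, 0.1166]
tcp_rot: [[-1.0, 0.001, 0.0], [0.001, 1.0, -0.0], [-0.0, -0.0, -1.0]]
force: [0.2, -0.9, -0.8]
finger_gap: 0.0623
finger_force: 67.0
```

>>> carry_out(targets=[[[55,0,0,0.02,0,0,0],[55,0,0,0.03,0,0,0],[55,0,0,0.04,0,0,0],[55,0,0,0.05,0,0,0],[55,0,0,0.055,0,0,0],[55,0,0,0.06,0,0,0],[55,0,0,0.065,0,0,0],[55,0,0,0.065,0,0,0],[55,0,0,0.065,0,0,0]]])

```text
t: 17.4
tcp_pos: [0.5524, 0.003, 0.1033]
tcp_rot: [[-1.0, 0.0, 0.0], [0.0, 1.0, -0.0], [-0.0, -0.0, -1.0]]
force: [0.4, 0.8, -1.5]
finger_gap: 0.0624
finger_force: 67.0
```

>>> carry_out(targets=[[[55,0.002,0,0.005,0,0,0],[55,0.002,0,0.01,0,0,0],[55,0.002,0,0.015,0,0,0],[55,0.002,0,0.018,0,0,0],[55,0.002,0,0.018,0,0,0]]])

```text
t: 17.9
tcp_pos: [0.5521, 0.003, 0.0999]
tcp_rot: [[-1.0, 0.0, 0.0], [0.0, 1.0, -0.0], [-0.0, -0.0, -1.0]]
force: [-2.1, 0.8, 4.7]
finger_gap: 0.0624
finger_force: 67.8
```

There's light contact at riding height, so the lugs are on the thread. I'll turn clockwise in small steps under a light push, feeling for the drop.

>>> carry_out(targets=[[[55,0,0,0.002,0,0,0.1],[55,0,0,0.002,0,0,0.2],[55,0,0,0.002,0,0,0.27],[55,0,0,0.002,0,0,0.27]]])

```text
t: 18.3
tcp_pos: [0.5526, 0.003, 0.0998]
tcp_rot: [[-0.977, 0.213, 0.001], [0.213, 0.977, -0.0], [-0.001, 0.0, -1.0]]
force: [0.3, -0.3, 6.3]
finger_gap: 0.0624
finger_force: 67.9
```

```bash
python3 - <<'E'
from h import *
s=status.get_state();print(s["force"],s["torque"],s["tcp_pos"],np.round(s["joint_pos"],2))
E
```

```text
[ 0.30271898 -0.2994422   6.28422078] [-0.12793838 -0.01128942 -0.16565845] [0.55255778 0.00301618 0.09982051] [ 0.12  0.6  -0.33  1.89  0.29  0.7   0.99]
```

>>> carry_out(targets=[[[55,0,0,0,0,0,0.1],[55,0,0,0,0,0,0.2],[55,0,0,0,0,0,0.27],[55,0,0,0,0,0,0.27]]])

```text
t: 18.7
tcp_pos: [0.5525, 0.0031, 0.0998]
tcp_rot: [[-0.911, 0.414, 0.001], [0.414, 0.911, -0.0], [-0.001, 0.0, -1.0]]
force: [-0.2, -1.5, 6.8]
finger_gap: 0.0623
finger_force: 67.9
```

>>> carry_out(targets=[[[55,0,0,0,0,0,0.1],[55,0,0,0,0,0,0.2],[55,0,0,0,0,0,0.27],[55,0,0,0,0,0,0.27]]])

```text
t: 19.1
tcp_pos: [0.5523, 0.0031, 0.0996]
tcp_rot: [[-0.804, 0.595, 0.001], [0.595, 0.804, -0.0], [-0.001, 0.0, -1.0]]
force: [0.6, 0.1, 3.6]
finger_gap: 0.0627
finger_force: 67.5
```

>>> carry_out(targets=[[[55,0,0,0.001,0,0,0.08],[55,0,0,0.002,0,0,0.16],[55,0,0,0.002,0,0,0.16]]])

```text
t: 19.4
tcp_pos: [0.5521, 0.0031, 0.0989]
tcp_rot: [[-0.724, 0.69, 0.0], [0.69, 0.724, -0.0], [-0.0, 0.0, -1.0]]
force: [0.8, -0.7, 1.3]
finger_gap: 0.0626
finger_force: 67.2
```

>>> carry_out(targets=[[[55,0,0,0.004,0,0,0],[55,0,0,0.008,0,0,0],[55,0,0,0.01,0,0,0],[55,0,0,0.01,0,0,0]]])

```text
t: 19.8
tcp_pos: [0.5522, 0.0031, 0.0969]
tcp_rot: [[-0.724, 0.69, 0.0], [0.69, 0.724, 0.0], [-0.0, 0.0, -1.0]]
force: [2.1, 2.0, 2.7]
finger_gap: 0.0626
finger_force: 67.6
```

The lugs dropped into the gaps. I'll centre a little and sink further.

>>> carry_out(targets=[[[55,0,0,0.0,0,0,0.07],[55,0,0,0.008,0,0,0.1],[55,0,0,0.014,0,0,0.1],[55,0,0,0.02,0,0,0.1],[55,0,0,0.02,0,0,0.1]]])

```text
t: 20.3
tcp_pos: [0.5518, 0.003, 0.0926]
tcp_rot: [[-0.668, 0.744, -0.001], [0.744, 0.668, -0.0], [0.0, -0.0, -1.0]]
force: [0.1, -0.6, -0.4]
finger_gap: 0.0625
finger_force: 67.0
```

```bash
python3 - <<'E'
from h import *
s=status.get_state();print(s["force"],s["torque"],s["tcp_pos"],np.round(s["joint_pos"],2))
E
```

```text
[ 0.06172808 -0.59116904 -0.41248153] [-0.02848715  0.05787561 -0.03896232] [0.55179031 0.00295919 0.09259668] [ 0.    0.6  -0.16  1.9   0.15  0.65  0.49]
```

>>> carry_out(targets=[[[55,0,0,0.004,0,0,0],[55,0,0,0.008,0,0,0],[55,0,0,0.012,0,0,0],[55,0,0,0.013,0,0,0],[55,0,0,0.013,0,0,0]]])

```text
t: 20.8
tcp_pos: [0.552, 0.003, 0.0903]
tcp_rot: [[-0.667, 0.745, -0.0], [0.745, 0.667, -0.0], [-0.0, -0.0, -1.0]]
force: [0.5, -0.6, -0.4]
finger_gap: 0.062
finger_force: 67.2
```

>>> carry_out(targets=[[[55,0,0,0.002,0,0,0],[55,0,0,0.004,0,0,0],[55,0,0,0.006,0,0,0],[55,0,0,0.006,0,0,0]]])

```text
t: 21.2
tcp_pos: [0.5521, 0.0029, 0.0899]
tcp_rot: [[-0.667, 0.745, 0.001], [0.745, 0.667, -0.0], [-0.0, 0.0, -1.0]]
force: [-5.5, -0.3, 18.4]
finger_gap: 0.0624
finger_force: 69.3
```

The ring has bottomed in the gaps. Now I'll turn clockwise, following the thread down.

>>> carry_out(targets=[[[55,0,0,-0.002,0,0,0.04],[55,0,0,-0.001,0,0,0.14],[55,0,0,0.001,0,0,0.24],[55,0,0,0.003,0,0,0.34],[55,0,0,0.005,0,0,0.44],[55,0,0,0.005,0,0,0.44]]])

```text
t: 21.8
tcp_pos: [0.5526, 0.0029, 0.0887]
tcp_rot: [[-0.372, 0.928, 0.001], [0.928, 0.372, -0.0], [-0.001, 0.001, -1.0]]
force: [0.2, -1.3, 9.6]
finger_gap: 0.0627
finger_force: 68.1
```

```bash
python3 - <<'E'
from h import *
s=status.get_state();print(s["force"],s["torque"],s["tcp_pos"],np.round(s["joint_pos"],2))
E
```

```text
[ 0.24590713 -1.30489295  9.61974625] [-0.18506884  0.05634777 -0.14030104] [0.55261908 0.00286538 0.08867261] [-0.07  0.6  -0.06  1.9   0.06  0.63  0.21]
```

>>> carry_out(targets=[[[55,0,0,0.001,0,0,0.1],[55,0,0,0.003,0,0,0.2],[55,0,0,0.005,0,0,0.32],[55,0,0,0.006,0,0,0.44],[55,0,0,0.006,0,0,0.44]]])

```text
t: 22.3
tcp_pos: [0.5525, 0.0029, 0.0873]
tcp_rot: [[-0.035, 0.999, 0.001], [0.999, 0.035, -0.0], [-0.0, 0.001, -1.0]]
force: [0.9, -0.8, 6.0]
finger_gap: 0.0623
finger_force: 67.8
```

```bash
python3 - <<'E'
from h import *
s=status.get_state();r=np.array(s["tcp_rot"]);print(s["force"],s["torque"],s["tcp_pos"],np.round(s["joint_pos"],2),np.degrees(np.arctan2(r[1,1],r[0,1])))
E
```

```text
[ 0.91559093 -0.8488217   6.02676794] [-0.19630214  0.01191242 -0.1405117 ] [0.5524891  0.00288659 0.08731047] [-0.14  0.61  0.03  1.91 -0.03  0.63 -0.05] 2.030734888533158
```

>>> carry_out(targets=[[[55,0,0,0.002,0,0,0.1],[55,0,0,0.004,0,0,0.2],[55,0,0,0.005,0,0,0.3],[55,0,0,0.005,0,0,0.3]]])

```text
t: 22.7
tcp_pos: [0.5524, 0.0028, 0.0863]
tcp_rot: [[0.198, 0.98, 0.001], [0.98, -0.198, -0.0], [-0.0, 0.001, -1.0]]
force: [0.4, -1.2, 6.3]
finger_gap: 0.0624
finger_force: 67.9
```

```bash
cat > q.py <<'E'
from h import *
s=status.get_state();r=np.array(s["tcp_rot"]);print(s["force"],s["torque"],s["tcp_pos"],s["finger_gap"],np.round(s["joint_pos"],2),np.degrees(np.arctan2(r[1,1],r[0,1])))
E
python3 q.py
```

```text
[ 0.36482355 -1.24422436  6.31438933] [-0.30934435  0.12244425 -0.10806304] [0.55242626 0.00281494 0.08631705] 0.06242794401810059 [-0.18  0.61  0.1   1.91 -0.09  0.62 -0.23] -11.43337763526993
```

>>> carry_out(targets=[[[55,0,0,0.002,0,0,0.08],[55,0,0,0.003,0,0,0.16],[55,0,0,0.003,0,0,0.16]]])

```text
t: 23.0
tcp_pos: [0.5524, 0.0028, 0.0858]
tcp_rot: [[0.319, 0.948, 0.001], [0.948, -0.319, -0.0], [0.0, 0.001, -1.0]]
force: [-0.1, -1.2, 8.2]
finger_gap: 0.0623
finger_force: 68.1
```

```bash
python3 q.py
```

```text
[-0.08479749 -1.16959066  8.16326742] [-0.1640473   0.23217765 -0.17536946] [0.55240991 0.00284678 0.08578133] 0.06231330098326332 [-0.21  0.61  0.13  1.91 -0.13  0.62 -0.32] -18.597341813287407
```

>>> carry_out(targets=[[[55,0,0,0.001,0,0,0.05],[55,0,0,0.002,0,0,0.09],[55,0,0,0.002,0,0,0.09]]])

```text
t: 23.3
tcp_pos: [0.5524, 0.0028, 0.0855]
tcp_rot: [[0.384, 0.923, 0.001], [0.923, -0.384, -0.0], [0.0, 0.001, -1.0]]
force: [-1.3, -0.6, 10.6]
finger_gap: 0.0624
finger_force: 68.3
```

```bash
echo 'print(s["tau"][6])'>>q.py; python3 q.py
```

```text
[-1.34269595 -0.60439774 10.64411268] [-0.2905069   0.49340984 -0.04095566] [0.55235096 0.00276926 0.08547438] 0.062402908729332525 [-0.22  0.62  0.15  1.91 -0.15  0.62 -0.37] -22.58038157507605
-0.6122130341827869
```

>>> carry_out(targets=[[[55,0,0,0.001,0,0,0.04],[55,0,0,0.001,0,0,0.08],[55,0,0,0.001,0,0,0.08]]])

```text
t: 23.6
tcp_pos: [0.5524, 0.0028, 0.0853]
tcp_rot: [[0.441, 0.897, 0.001], [0.897, -0.441, -0.0], [0.0, 0.001, -1.0]]
force: [-2.5, -1.1, 10.0]
finger_gap: 0.0628
finger_force: 68.3
```

```bash
python3 q.py
```

```text
[-2.52449252 -1.09027774  9.95139573] [-0.31169019  0.47515704 -0.04513972] [0.55235435 0.00275324 0.08528013] 0.06279204424206222 [-0.23  0.62  0.16  1.91 -0.16  0.62 -0.42] -26.185162323184212
-0.5834878049790859
```

>>> carry_out(targets=[[[55,0,0,0.0005,0,0,0.04],[55,0,0,0.0005,0,0,0.06],[55,0,0,0.0005,0,0,0.06]]])

```text
t: 23.9
tcp_pos: [0.5524, 0.0028, 0.0853]
tcp_rot: [[0.482, 0.876, 0.001], [0.876, -0.482, -0.0], [0.0, 0.001, -1.0]]
force: [-2.4, -1.9, 12.0]
finger_gap: 0.0624
finger_force: 68.4
```

```bash
python3 q.py
```

```text
[-2.36740998 -1.85446646 11.96147384] [-0.28130932  0.53396619 -0.04715288] [0.55242168 0.00277698 0.08526645] 0.062360437620190994 [-0.24  0.62  0.18  1.92 -0.18  0.62 -0.45] -28.84320907175215
-0.3451963886618614
```

>>> carry_out(targets=[[[55,0,0,0.0005,0,0,0.04],[55,0,0,0.001,0,0,0.07],[55,0,0,0.001,0,0,0.07]]])

```text
t: 24.2
tcp_pos: [0.5526, 0.0029, 0.0852]
tcp_rot: [[0.53, 0.848, 0.001], [0.848, -0.53, 0.0], [0.001, 0.001, -1.0]]
force: [-2.7, -0.2, 14.3]
finger_gap: 0.0624
finger_force: 68.8
```

```bash
python3 q.py
```

```text
[-2.69498078 -0.15737806 14.28693103] [-0.18578524  0.58594284 -0.00325766] [0.55258005 0.00289812 0.08521767] 0.06238817703485561 [-0.25  0.62  0.19  1.92 -0.19  0.62 -0.49] -31.99799464630435
-0.5269182845950127
```

>>> carry_out(targets=[[[55,0,0,0,0,0,0.04],[55,0,0,0,0,0,0.06],[55,0,0,0,0,0,0.06]]])

```text
t: 24.5
tcp_pos: [0.5528, 0.0032, 0.0852]
tcp_rot: [[0.568, 0.823, 0.002], [0.823, -0.568, 0.0], [0.001, 0.001, -1.0]]
force: [-0.6, 0.3, 13.1]
finger_gap: 0.0626
finger_force: 68.5
```

```bash
python3 q.py
```

```text
[-0.63184914  0.25074318 13.14407032] [0.12149629 0.33182852 0.61619726] [0.55277244 0.00315704 0.08521033] 0.0625977168919432 [-0.26  0.62  0.2   1.92 -0.21  0.62 -0.53] -34.62795548355793
-0.9543981403112411
```

The torque stepped up steeply to about 0.6–0.7 N m at 76° of turn, with z at the home height, so the ring is finger-tight. I'll release, rise and check.

>>> carry_out(targets=[[[85,0,0,0,0,0,0],[85,0,0,0,0,0,0],[85,0,0,0,0,0,0],[85,0,0,0,0,0,0],[85,0,0,0,0,0,0],[85,0,0,-0.05,0,0,0],[85,0,0,-0.2,0,0,0],[85,0,0,-0.4,0,0,0],[85,0,0,-0.6,0,0,0],[85,0,0,-0.75,0,0,0],[85,0,0,-0.75,0,0,0],[85,0,0,-0.75,0,0,0]]])

```text
t: 25.7
tcp_pos: [0.5521, 0.0031, 0.2352]
tcp_rot: [[0.568, 0.823, 0.001], [0.823, -0.568, 0.0], [0.001, 0.001, -1.0]]
force: [-0.2, 0.5, -1.0]
finger_gap: 0.085
finger_force: 0.0
```

```bash
python3 - <<'E'
from h import *
s=status.get_state();w=optics.camera("wrist");m=optics.camera_model("wrist");T=wristT(m,s);print(s["t"],s["tcp_pos"],s["finger_gap"],s["force"])
g=np.array([.5522,.0033]);R=rim(w,m,T,g,z=.105);save("r9",R);save("w10",w)
M=brass(R);cs=cv2.findContours(M,0,1)[0];c=max(cs,key=cv2.contourArea);o=cv2.minEnclosingCircle(c);print("ring outer",np.array(o[0])/4-40,o[1]/4)
c0=optics.camera("side");save("side2",c0)
ms=optics.camera_model("side");a=cv2.imread("pics/side.png")[:,:,::-1]
# brass rows near neck in side view vs predicted ring top/bottom on axis
M=brass(c0);q=proj(ms,[.5522,.0033,.1]).astype(int)
n,l,st,ce=cv2.connectedComponentsWithStats(M)
for i in range(1,n):
    if st[i,4]>60 and abs(ce[i]-q).max()<40: print(st[i])
t=np.linspace(0,6.28,90)
for z0 in(.080,.085,.0945):
    P=np.array([proj(ms,[.5522+r*np.cos(k),.0033+r*np.sin(k),z]) for k in t for r,z in((.033,z0),(.033,z0+.025),(.008,.127))]);print(z0,P.min(0),P.max(0))
E
```

```text
25.7 [0.55206078 0.00308443 0.23517853] 0.08504473153216623 [-0.20872516  0.45144992 -0.96962079]
ring outer [0.94626617 1.61325455] 34.89470672607422
[276 198  26  24 513]
0.08 [274.59055581 196.47535651] [301.50594244 222.02121844]
0.085 [274.5406064  196.47535651] [301.53354093 220.37506393]
0.0945 [274.44490556 193.39598432] [301.58641899 217.22091588]
```

```bash
python3 -c "
from bench import ticket;print(ticket.job_done())"
```

```text
the job is handed in; nothing more can be done
None
```

The sharpener is back together and handed in at 25.7 s: the disk lies home in the mouth, and the ring is finger-tight (about 0.6–0.7 N m, 76° clockwise) and released; I didn't re-check the other things on the desk afterwards.

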